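# Unstack the painted bee-house parts onto their drying rests

## Task

Take the stack of painted plywood bee-house parts apart and set each part down, painted face up, on the drying rest with the paint pot and strips of its own colour, lying flat across both strips, centred on the rest and lengthwise along it. Keep the parts about level on the way and do not drop any, leave the glue bottle and the brush jar standing where they are, and let go of everything at the end.

Things in the scene. Friction and masses are not known exactly. Their poses are not given: they have to be found in the camera images.
- back_board: Painted plywood part: the purple back board, 180 x 64 x 18 mm, 0.14 kg, with two small dark dots near its ends; bottom of the stack, lying on the bench. Painted face up, raw plywood edges. Origin: centre of its underside; x along its length, y across its width, z up out of the painted face.
- side_board: Painted plywood part: the orange side board, 100 x 44 x 18 mm, 0.07 kg; second layer, lying crosswise on the purple board, its centre about 52 mm from that board's centre towards one end (which end changes). Painted face up, raw plywood edges. Origin: centre of its underside; x along its length, y across its width, z up out of the painted face.
- floor_board: Painted plywood part: the green floor board, 100 x 44 x 18 mm, 0.07 kg; second layer, like the orange board but towards the other end of the purple board. Painted face up, raw plywood edges. Origin: centre of its underside; x along its length, y across its width, z up out of the painted face.
- roof_strip: Painted plywood part: the white roof strip, 130 x 40 x 18 mm, 0.08 kg; top of the stack, lying along the purple board and bridging the orange and green boards, its underside 36 mm above the bench. Painted face up, raw plywood edges. Origin: centre of its underside; x along its length, y across its width, z up out of the painted face.
- purple_rest: The purple drying rest, fixed: plywood base 130 (x) x 70 (y) x 6 mm with two purple strips across it at x = -30 and +30 mm, each 12 x 70 x 10 mm, tops 16 mm above the bench; purple paint pot, 32 mm wide, its top 34 mm above the bench, fixed on a tab at x = 48, y = -60 mm. Origin: on the bench under the middle of the base, midway between the strips; x along the rest, y along the strips, z up.
- orange_rest: The orange drying rest, fixed: plywood base 130 (x) x 70 (y) x 6 mm with two orange strips across it at x = -30 and +30 mm, each 12 x 70 x 10 mm, tops 16 mm above the bench; orange paint pot, 32 mm wide, its top 34 mm above the bench, fixed on a tab at x = 48, y = -60 mm. Origin: on the bench under the middle of the base, midway between the strips; x along the rest, y along the strips, z up.
- green_rest: The green drying rest, fixed: plywood base 130 (x) x 70 (y) x 6 mm with two green strips across it at x = -30 and +30 mm, each 12 x 70 x 10 mm, tops 16 mm above the bench; green paint pot, 32 mm wide, its top 34 mm above the bench, fixed on a tab at x = 48, y = -60 mm. Origin: on the bench under the middle of the base, midway between the strips; x along the rest, y along the strips, z up.
- white_rest: The white drying rest, fixed: plywood base 130 (x) x 70 (y) x 6 mm with two white strips across it at x = -30 and +30 mm, each 12 x 70 x 10 mm, tops 16 mm above the bench; white paint pot, 32 mm wide, its top 34 mm above the bench, fixed on a tab at x = 48, y = -60 mm. Origin: on the bench under the middle of the base, midway between the strips; x along the rest, y along the strips, z up.
- glue_bottle: Loose yellow glue bottle with a red cap, 52 mm wide, 150 mm tall, standing upright beyond the work. Bystander. Origin: centre of its underside.
- brush_jar: Loose green glass jar, 72 mm wide, 90 mm tall, with three brushes that stand up to 180 mm. Bystander, at the left side. Origin: centre of its underside.
There are look-alikes about, which are no part of the job. Leave any white look-alike of the back_board alone.

How it is judged:
At the end, for the whole second after the job is handed in: Each part lies on the rest of its own colour: centre within 15 mm of the rest's centre, length within 0.2 rad of the rest's x axis (either way round), underside 12 to 20 mm above the rest's underside (on the strips, 16 mm), level within 0.08 rad, released and at rest (horizontal distance between back_board and purple_rest below 0.015 m and angle between the x axis of back_board and the x axis of purple_rest, either way round below 0.2 rad and z of back_board in the frame of purple_rest between 0.012 and 0.02 m and angle between each of back_board, side_board, floor_board, roof_strip's own z axis and vertical below 0.08 rad and linear speed of each of back_board, side_board, floor_board, roof_strip below 0.02 m/s and contact force between each of back_board, side_board, floor_board, roof_strip and the fingers below 0.05 N and horizontal distance between side_board and orange_rest below 0.015 m and angle between the x axis of side_board and the x axis of orange_rest, either way round below 0.2 rad and z of side_board in the frame of orange_rest between 0.012 and 0.02 m and horizontal distance between floor_board and green_rest below 0.015 m and angle between the x axis of floor_board and the x axis of green_rest, either way round below 0.2 rad and z of floor_board in the frame of green_rest between 0.012 and 0.02 m and horizontal distance between roof_strip and white_rest below 0.015 m and angle between the x axis of roof_strip and the x axis of white_rest, either way round below 0.2 rad and z of roof_strip in the frame of white_rest between 0.012 and 0.02 m); the robot touches nothing.
It fails at once if a painted part is tipped more than 35 degrees (angle between any of back_board, side_board, floor_board, roof_strip's own z axis and vertical above 0.61 rad).
It fails at once if a part is dropped (falls freely faster than 0.75 m/s, about 30 mm) ((linear speed of back_board above 0.75 m/s and contact force between back_board and the fingers below 0.01 N) or (linear speed of side_board above 0.75 m/s and contact force between side_board and the fingers below 0.01 N) or (linear speed of floor_board above 0.75 m/s and contact force between floor_board and the fingers below 0.01 N) or (linear speed of roof_strip above 0.75 m/s and contact force between roof_strip and the fingers below 0.01 N)).
It fails at once if the glue bottle is pushed more than 30 mm or tipped (distance of glue_bottle from where it was at the start of the episode above 0.03 m or angle between glue_bottle's own z axis and vertical above 0.3 rad).
It fails at once if the brush jar is pushed more than 30 mm or tipped (distance of brush_jar from where it was at the start of the episode above 0.03 m or angle between brush_jar's own z axis and vertical above 0.3 rad).
It also fails if it takes over 104 s, if anything falls off the work surface, if the arm or the gripper's body presses on something with over 40 N, if the wrist force passes 120 N, or if a joint passes its speed limit or range.

## Robot

A 6-joint arm with a two-finger parallel gripper is mounted at the origin on the work surface. World frame = base frame: x ahead of the robot, y to its left, z up, the work surface at z = 0. Lengths are in m, angles in rad, forces in N, time in s.
With the tool pointing down it reaches from about 0.4 to 0.825 m from the base axis. Payload 7 kg.
Tool frame: the origin (TCP) lies on the centre line of the jaws, within the pads' length; the fingertips stand r.tip_reach ahead of it and the grasp point (between the pads) lies 6 mm ahead of it (r.tip_reach is the distance from the TCP to the fingertips, in m); z points along the fingers, y is the line along which they close (so a half turn about z gives the same grasp; the last joint's range is limited). The gripper opens to 85 mm and grips with 20 to 120 N. Pads are 22 mm wide; open, the fingers measure 114 mm over their backs; the gripper's body (76 mm by 85 mm) begins 54 mm behind the grasp point. The pads swing forward as they close: fully open they stand 13 mm farther back than shut.
Start: joints at [1.532, 0.359, 0.012, 0, -1.224, -0.288], TCP at [0.217, 0.639, 0.256] pointing down, gripper open.
Joint ranges: [-3.07, 3.07], [-1.43, 2.12], [-1.02, 1.25], [-3.03, 1.67], [-3.05, -0], [-3.03, 3.03]. Speed limits (rad/s): [2.39, 2.39, 3.01, 3.14, 3.14, 3.14].

## Interface

Orientations are given as a 3x3 rotation matrix whose columns are the frame's x, y, z axes.
In Python, from cell import r gives the robot as it stands.
- The arm moves only by the tool arm_command, never from a script. Its argument "rows" is a list of rows, each a list of 3 entries, a list of its own where there are three numbers: the shift along the world's x, y, z in mm, then the turn about the world's z in degrees, then the opening, from 0 (shut) to 1 (fully open). A call has exactly 5 rows; each row shifts and turns the commanded pose from where the row before left it; what a row does not reach is not made up. A row lasts 1/12 s, in which the tool goes at most 41.7 mm and 7.16 degrees, less where a joint would pass 70% of its speed; a pose out of reach is approached as far as the arm can. A call is refused whole if a number of a shift passes 41.7 or a number of a turn 7.16, either way. A call with a gripper value outside its range is refused whole. The fingers move at their own pace and stop on an object; "newtons" is the grip in N (left out, the last holds). Time passes only in rows, so rows that do not move let the fingers close, or fill a call up. It gives the time, the measured TCP pose, the force, the opening and the grip force at its end, in the units of the state.
- r.get_state(): the state, without advancing time (a new reading comes with each control period).
- r.capture(name): name is "scene" or "top" or "wrist"; returns the picture (480x640x3 uint8, red, green, blue); there is no depth.
- r.get_calibration(name): a dict with "K" (3x3 intrinsics, pixels), "dist" ([k1, k2, p1, p2, k3] as OpenCV has them; the pictures are not rectified), "view" (4x4, takes a point from world to camera coordinates). Camera axes: x right, y down, z forward; pixel columns grow to the right and rows downward; lengths in m; the calibration is good to about 2 mm. A picture is of the moment at which its call begins: read the wrist's pose just before it. get_calibration takes no time and is no camera call; for the wrist camera it gives the pose at the moment of the call.
- r.hand_in(): hands the job in; it is judged then, once.
Trained networks look in the newest picture that a camera, given by its name, has taken for a name from the list of things; names that differ only in an ending like _2 or _b are one class to them, and where a whole thing is asked for, a point or a joint stands for the part that bears it (a point fixed in the world has none). Each returns a list of dicts, best first, with "p" (0 to 1); they miss things now and then, are a little off and sometimes report something else, mostly with a low value. They report only what shows in the picture. A call takes as long as a camera call. They do not tell look-alikes from the thing itself.
- r.outline_of(camera, label): "region" (480x640 bool, what is visible of it) and "uv" ([column, row] in pixels, amid what is visible of it).
The state is a dict: "time": time; "joints": joint angles; "dq": joint speeds; "tau": joint torques, N m; "tool_pos": TCP position; "eef_rot": TCP orientation; "contact_force": force on the tool from outside, world axes, zero at the start; "moment": the same for the moment, N m; "finger_gap": finger opening in m; "grasp_force": force on a finger pad.
Only numpy, scipy, OpenCV 4.12 (cv2) and the standard library are available. Lean on these libraries where they do the work, as an engineer would, in place of code of your own. Each camera call takes 0.05 s, during which the arm holds its last target. There are 200 camera calls.

## Working session

There is one attempt and no reset: what is moved stays moved. The work goes in short steps, Python scripts to look and compute and a tool call to move; the robot and the scene stay as the last step left them, time stands still between calls to the robot, and variables do not carry over. Pictures are saved under pics/ and viewed, at most 14 in all, crops included, and the job is handed in when it is done.

Besides the shell and the picture viewer there is one more tool, called after ">>>" by a JSON object that holds its "name" and its "arguments", one argument or row to a line. arm_command: Moves the arm, as the interface text tells. Its arguments: {"type":"object","properties":{"rows":{"type":"array","items":{"type":"array"}},"newtons":{"type":"number"}},"required":["rows"]}

```bash
mkdir -p pics; ls
python3 - <<'E'
from cell import r
import cv2
for n in ("scene","top"):
    cv2.imwrite(f"pics/{n}0.png",r.capture(n)[:,:,::-1])
    c=r.get_calibration(n);print(n,c)
print(r.get_state(),r.tip_reach)
E
```

```text
pics
scene {'K': array([[518.53015444,   0.        , 321.07543962],
       [  0.        , 518.53015444, 238.09451509],
       [  0.        ,   0.        ,   1.        ]]), 'dist': array([-0.03054469,  0.        ,  0.        ,  0.        ,  0.        ]), 'view': array([[-1.57851526e-01,  9.87449406e-01,  5.15423082e-03,
        -8.08867016e-04],
       [ 7.38959380e-01,  1.21587509e-01, -6.62688096e-01,
        -3.44535851e-01],
       [-6.54997657e-01, -1.00797560e-01, -7.48877774e-01,
         1.34013767e+00],
       [ 0.00000000e+00,  0.00000000e+00,  0.00000000e+00,
         1.00000000e+00]])}
top {'K': array([[550.48335711,   0.        , 319.52316848],
       [  0.        , 550.48335711, 231.84036276],
       [  0.        ,   0.        ,   1.        ]]), 'dist': array([-0.11070276,  0.        ,  0.        ,  0.        ,  0.        ]), 'view': array([[ 0.01907846, -0.99981418,  0.00276046,  0.07905645],
       [-0.99712676, -0.01922947, -0.07326971,  0.49917398],
       [ 0.07330918, -0.00135466, -0.99730834,  1.06155213],
       [ 0.        ,  0.        ,  0.        ,  1.        ]])}
{'time': 0.1, 'joints': array([ 1.53207995e+00,  3.59336797e-01,  1.11810144e-02, -3.09244653e-04,
       -1.22411902e+00, -2.88067696e-01]), 'dq': array([ 9.94701198e-04, -2.37386546e-03,  2.75911788e-03,  1.27179210e-03,
       -6.55055804e-05, -5.05345950e-05]), 'tau': array([-3.05201684e-03, -5.84765804e+01,  2.94109350e+01,  6.95445970e+00,
       -3.16723308e-03,  2.67284094e-06]), 'tool_pos': array([0.21659073, 0.63890043, 0.25545659]), 'eef_rot': array([[ 9.47045770e-01, -3.21098409e-01, -3.47855002e-04],
       [-3.21098566e-01, -9.47044646e-01, -1.46609242e-03],
       [ 1.41325727e-04,  1.50015237e-03, -9.99998865e-01]]), 'contact_force': array([-0.11340645,  0.00614683,  0.00838994]), 'moment': array([ 0.00733327,  0.00327347, -0.01052684]), 'grasp_force': 0.0, 'finger_gap': 0.0855110629063622} 0.025
```

View pics/top0.png

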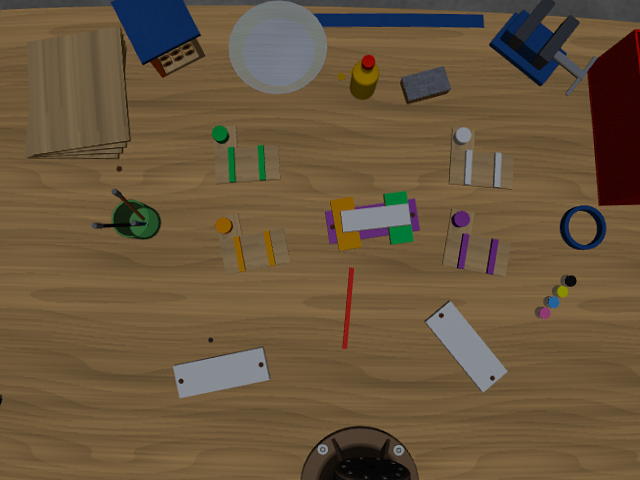

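View pics/scene0.png

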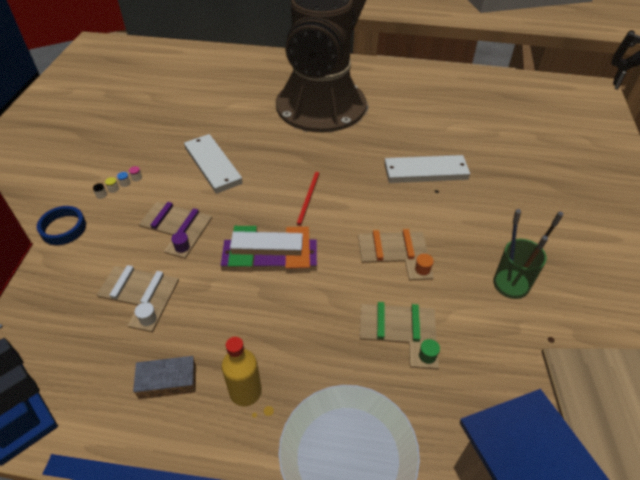

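The stack is at top (372,219), with the plain white strip on top. The white boards with dots at (221,373) and (466,346) are look-alikes: they are alone on the bench and shaped like the back board, so I leave them. The rests are at green (247,162), orange (254,250), white (482,167) and purple (477,253). The jar is at (135,220) and the glue bottle at (365,77).

```bash
cat > h.py <<'E'
from cell import r
import cv2, numpy as np
def world(name,uv,z,c=None):
    c=c or r.get_calibration(name); uv=np.asarray(uv,float).reshape(-1,1,2)
    n=cv2.undistortPoints(uv,c["K"],c["dist"])[:,0]
    R,t=c["view"][:3,:3],c["view"][:3,3]
    d=np.c_[n,np.ones(len(n))]@R; o=-R.T@t
    return (o+d*((z-o[2])/d[:,2])[:,None])[:,:2]
def hsvmask(img,col):
    h=cv2.cvtColor(img,cv2.COLOR_RGB2HSV); H,S,V=[h[...,i].astype(int) for i in range(3)]
    return {"green":(H>45)&(H<85)&(S>130)&(V>50),"orange":(H>10)&(H<25)&(S>190)&(V>120),
      "purple":(H>130)&(H<160)&(S>90)&(V>40),"white":(S<40)&(V>110)}[col]
def rect(name,mask,z,c=None):
    v,u=np.nonzero(mask); p=world(name,np.c_[u,v],z,c)
    (cx,cy),(w,h),a=cv2.minAreaRect((p*1000).astype(np.float32))
    if w<h: w,h,a=h,w,a+90
    return np.round([cx,cy,w,h,(a+90)%180-90],1)   # mm, deg of long axis
E
python3 - <<'E'
from h import *
img=r.capture("top")
def blobs(col,box,z,amin=15):
    m=np.zeros(img.shape[:2],bool);x0,y0,x1,y1=box
    m[y0:y1,x0:x1]=hsvmask(img,col)[y0:y1,x0:x1]
    n,l,s,c=cv2.connectedComponentsWithStats(m.astype(np.uint8))
    k=[i for i in range(1,n) if s[i,4]>=amin]
    return m,[(l==i) for i in k],[s[i,4] for i in k]
for col,box in dict(green=(205,115,290,195),orange=(205,210,298,280),white=(440,120,520,195),purple=(435,205,515,282)).items():
    m,b,a=blobs(col,box,0)
    print(col,"rest")
    st=[]
    for k,ar in zip(b,a):
        q=rect("top",k,.016); print("  ",q,ar); st.append(q)
    s=[q for q in st if q[2]>50]
    if len(s)==2:
        d=s[1][:2]-s[0][:2];print("   centre",(s[0][:2]+s[1][:2])/2,"sep",np.hypot(*d),"x-axis deg",np.degrees(np.arctan2(d[1],d[0])))
box=(315,185,428,258)
for col,z in dict(white=.054,orange=.036,green=.036,purple=.018).items():
    m,b,a=blobs(col,box,z,25); print(col,"part",rect("top",np.any(b,0),z),a)
cr=img[110:290,200:520]; cv2.imwrite("pics/crop1.png",cv2.resize(cr,None,fx=2.5,fy=2.5,interpolation=cv2.INTER_CUBIC)[:,:,::-1])
E
```

```text
green rest
   [692.6 293.   30.8  29.8  46.1] 194
   [634.9 207.5  69.4  11.8   4.9] 208
   [629.9 267.5  69.   12.    2.1] 209
   centre [632.4 237.5] sep 60.207972893961475 x-axis deg 94.76364169072617
orange rest
   [508.4 280.7  30.   29.4 -62.3] 191
   [464.3 188.   69.4  10.9  12.1] 197
   [451.5 246.8  69.1  10.7  12.2] 192
   centre [457.9 217.4] sep 60.17707204575512 x-axis deg 102.2809544050994
white rest
   [ 700.6 -197.3   30.    29.7   45.4] 186
   [ 634.1 -207.4   69.4   12.6   -2.8] 210
   [ 631.1 -267.3   69.7   12.    -3.6] 198
   centre [ 632.6  -237.35] sep 59.97507815751473 x-axis deg -92.86717589883287
purple rest
   [ 529.7 -192.7   30.4   29.9  -88.9] 203
   [ 465.4 -196.1   69.6   12.5   -9.5] 219
   [ 456.1 -255.5   70.3   12.3   -9.7] 217
   centre [ 460.75 -225.8 ] sep 60.12362264534631 x-axis deg -98.89831306446256
white part [524.8 -17.1 129.6  40.3 -81.9] [np.int32(1408)]
orange part [514.3  38.5  99.6  43.7  11.2] [np.int32(792)]
green part [527.7 -63.5  99.1  44.4   8.9] [np.int32(276), np.int32(381)]
purple part [522.  -14.5 180.1  64.1 -80.5] [np.int32(217), np.int32(78), np.int32(222), np.int32(228)]
```

View pics/crop1.png

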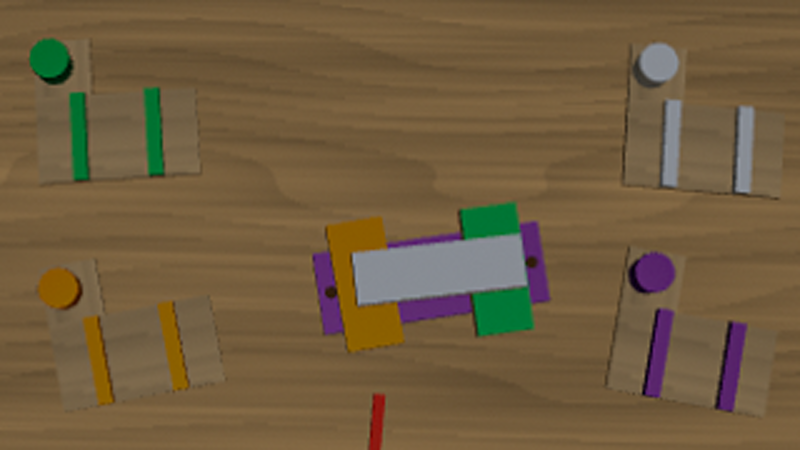

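The look-alikes are ruled out: the strip on top of the stack measures 130x40 mm and has no dots. Moving above it now.

>>> {"name": "arm_command", "arguments": {
  "rows": [
    [[15.4, -32.8, -5], -3.16, 1],
    [[15.4, -32.8, -5], -3.16, 1],
    [[15.4, -32.8, -5], -3.16, 1],
    [[15.4, -32.8, -5], -3.16, 1],
    [[15.4, -32.8, -5], -3.16, 1]
  ],
  "newtons": 30
}}

```text
time: 0.57
tool_pos: [0.294, 0.4735, 0.2308]
eef_rot: [[0.823, -0.569, -0.0], [-0.569, -0.823, -0.0], [0.0, 0.0, -1.0]]
contact_force: [0.9, 0.1, 0.2]
finger_gap: 0.0856
grasp_force: 0.0
```

>>> {"name": "arm_command", "arguments": {
  "rows": [
    [[15.4, -32.8, -5], -3.16, 1],
    [[15.4, -32.8, -5], -3.16, 1],
    [[15.4, -32.8, -5], -3.16, 1],
    [[15.4, -32.8, -5], -3.16, 1],
    [[15.4, -32.8, -5], -3.16, 1]
  ]
}}

```text
time: 0.98
tool_pos: [0.371, 0.3095, 0.2061]
eef_rot: [[0.637, -0.771, 0.0], [-0.771, -0.637, 0.0], [-0.0, -0.0, -1.0]]
contact_force: [0.5, 0.1, 0.1]
finger_gap: 0.0852
grasp_force: 0.0
```

>>> {"name": "arm_command", "arguments": {
  "rows": [
    [[15.4, -32.8, -5], -3.16, 1],
    [[15.4, -32.8, -5], -3.16, 1],
    [[15.4, -32.8, -5], -3.16, 1],
    [[15.4, -32.8, -5], -3.16, 1],
    [[15.4, -32.8, -5], -3.16, 1]
  ]
}}

```text
time: 1.4
tool_pos: [0.448, 0.1455, 0.1812]
eef_rot: [[0.403, -0.915, 0.0], [-0.915, -0.403, 0.0], [-0.0, -0.0, -1.0]]
contact_force: [0.9, 0.1, -0.3]
finger_gap: 0.0855
grasp_force: 0.0
```

>>> {"name": "arm_command", "arguments": {
  "rows": [
    [[15.4, -32.8, -5], -3.16, 1],
    [[15.4, -32.8, -5], -3.16, 1],
    [[15.4, -32.8, -5], -3.16, 1],
    [[15.4, -32.8, -5], -3.16, 1],
    [[15.4, -32.8, -5], -3.16, 1]
  ]
}}

```text
time: 1.82
tool_pos: [0.5251, -0.0186, 0.1561]
eef_rot: [[0.138, -0.99, 0.0], [-0.99, -0.138, 0.0], [-0.0, -0.0, -1.0]]
contact_force: [0.5, 1.2, -1.2]
finger_gap: 0.0853
grasp_force: 0.0
```

>>> {"name": "arm_command", "arguments": {
  "rows": [
    [[0, 0, 0], 0, 1],
    [[0, 0, 0], 0, 1],
    [[0, 0, 0], 0, 1],
    [[0, 0, 0], 0, 1],
    [[0, 0, 0], 0, 1]
  ]
}}

```text
time: 2.23
tool_pos: [0.5245, -0.0158, 0.1566]
eef_rot: [[0.142, -0.99, 0.0], [-0.99, -0.142, 0.0], [-0.0, -0.001, -1.0]]
contact_force: [0.7, 0.1, 0.8]
finger_gap: 0.0852
grasp_force: 0.0
```

Run:
```python
from h import *
s=r.get_state();print(s["time"],s["tool_pos"],np.degrees(np.arctan2(s["eef_rot"][1,1],s["eef_rot"][0,1])),s["joints"],r.tip_reach)
cv2.imwrite("pics/w1.png",r.capture("wrist")[:,:,::-1])
```

```text
2.2333 [ 0.52453021 -0.01576013  0.15659518] -171.82126367829284 [ 3.44063037e-01  2.02872326e-01 -4.54151450e-01 -1.15177854e-04
 -9.13231030e-01 -2.01246738e-01] 0.025
```

View pics/w1.png

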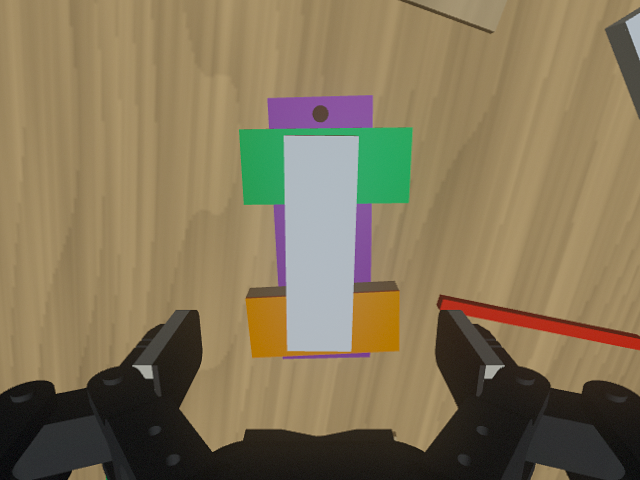

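The wrist view shows the white strip (320,240) centred between the jaws. Lowering and gripping.

>>> {"name": "arm_command", "arguments": {
  "rows": [
    [[0, -0.6, -28], 0, 1],
    [[0, -0.6, -28], 0, 1],
    [[0, 0, -20], 0, 1],
    [[0, 0, -12], 0, 1],
    [[0, 0, -10], 0, 1]
  ],
  "newtons": 30
}}

```text
time: 2.7
tool_pos: [0.5241, -0.0172, 0.0573]
eef_rot: [[0.142, -0.99, -0.001], [-0.99, -0.142, -0.0], [0.0, 0.001, -1.0]]
contact_force: [-0.1, 0.0, -0.1]
finger_gap: 0.0854
grasp_force: 0.0
```

>>> {"name": "arm_command", "arguments": {
  "rows": [
    [[0, 0, 0], 0, 0.6],
    [[0, 0, 0], 0, 0.3],
    [[0, 0, 0], 0, 0.1],
    [[0, 0, 0], 0, 0],
    [[0, 0, 0], 0, 0]
  ]
}}

```text
time: 3.12
tool_pos: [0.5254, -0.0176, 0.0595]
eef_rot: [[0.141, -0.99, 0.002], [-0.99, -0.141, 0.001], [-0.0, -0.002, -1.0]]
contact_force: [-0.9, 2.0, 4.6]
finger_gap: 0.0393
grasp_force: 31.2
```

>>> {"name": "arm_command", "arguments": {
  "rows": [
    [[0, 0, 0], 0, 0],
    [[0, 0, 0], 0, 0],
    [[0, 0, 0], 0, 0],
    [[0, 0, 0], 0, 0],
    [[0, 0, 0], 0, 0]
  ]
}}

```text
time: 3.53
tool_pos: [0.5255, -0.0176, 0.0595]
eef_rot: [[0.141, -0.99, 0.002], [-0.99, -0.141, 0.001], [-0.0, -0.002, -1.0]]
contact_force: [-2.6, 2.0, 6.7]
finger_gap: 0.0393
grasp_force: 31.4
```

>>> {"name": "arm_command", "arguments": {
  "rows": [
    [[0, 0, 5], 0, 0],
    [[0, 0, 10], 0, 0],
    [[0, 0, 20], 0, 0],
    [[0, 0, 25], 0, 0],
    [[0, 0, 20], 0, 0]
  ]
}}

```text
time: 3.95
tool_pos: [0.5248, -0.0181, 0.1405]
eef_rot: [[0.141, -0.99, 0.001], [-0.99, -0.141, -0.0], [0.0, -0.001, -1.0]]
contact_force: [2.0, 0.8, -0.6]
finger_gap: 0.0394
grasp_force: 30.5
```

Run:
```python
from h import *
c=r.get_calibration("wrist");s=r.get_state();print(s["tool_pos"],s["contact_force"],s["grasp_force"])
R=c["view"][:3,:3];t=c["view"][:3,3]
img=r.capture("wrist")
# open-tip estimate from first wrist view: vertical plane through TCP containing tool y; where do tip pixels hit it?
def onplane(uv,n,p0):
    x=cv2.undistortPoints(np.array(uv,float).reshape(-1,1,2),c["K"],c["dist"])[:,0]
    d=np.c_[x,np.ones(len(x))]@R;o=-R.T@t
    k=((p0-o)@n)/(d@n);P=o+d*k[:,None]
    return (P-p0)@s["eef_rot"]
ex=s["eef_rot"][:,0]
print("cam in tool",(-R.T@t-s["tool_pos"])@s["eef_rot"])
for off in(0,.011): print(off,onplane([(200,312),(437,312)],ex,s["tool_pos"]+off*ex))
cv2.imwrite("pics/w2.png",img[:,:,::-1])
sc=r.capture("scene");cs=r.get_calibration("scene")
q=cs["K"]@(cs["view"]@np.r_[s["tool_pos"],1])[:3];u,v=(q[:2]/q[2]).astype(int);print(u,v)
cv2.imwrite("pics/s2.png",cv2.resize(sc[v-60:v+60,u-80:u+80],None,fx=4,fy=4,interpolation=cv2.INTER_CUBIC)[:,:,::-1])
```

```text
[ 0.52477112 -0.01810092  0.14048394] [ 1.98790767  0.77361323 -0.56272746] 30.532913133502007
cam in tool [ 7.12569869e-02 -1.09702090e-04 -1.16434119e-01]
0 [[-8.56968313e-18 -4.76768369e-02  2.87298571e-02]
 [-1.68577959e-20  4.70996023e-02  2.86005795e-02]]
0.011 [[ 2.78603578e-18 -4.03338590e-02  6.32077415e-03]
 [-6.22425266e-18  3.98118629e-02  6.21145321e-03]]
262 207
```

View pics/s2.png

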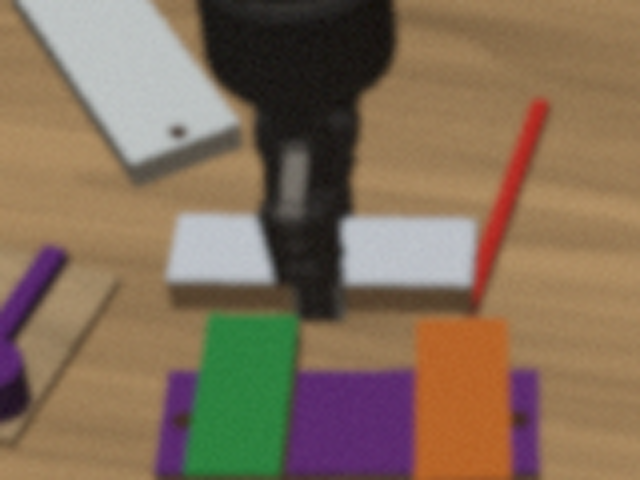

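View pics/w2.png

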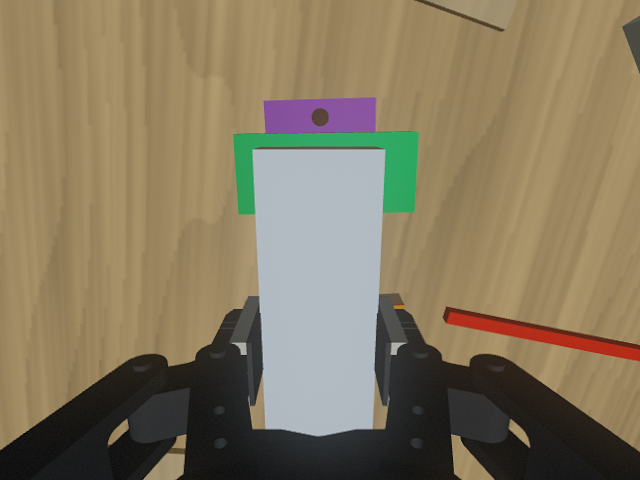

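The strip is held level, with the tips only slightly below it. Taking it to the white rest.

>>> {"name": "arm_command", "arguments": {
  "rows": [
    [[13, -26, 0], -1.5, 0],
    [[17, -35, 0], -2, 0],
    [[17, -35, 0], -2, 0],
    [[17, -35, 0], -2, 0],
    [[17, -35, 0], -2, 0]
  ]
}}

```text
time: 4.47
tool_pos: [0.6059, -0.1856, 0.1384]
eef_rot: [[-0.026, -1.0, -0.0], [-1.0, 0.026, 0.0], [-0.0, 0.0, -1.0]]
contact_force: [-0.1, 0.5, -0.3]
finger_gap: 0.0394
grasp_force: 30.5
```

>>> {"name": "arm_command", "arguments": {
  "rows": [
    [[15, -30, 0], -1, 0],
    [[8, -16, -10], -0.5, 0],
    [[4, -7, -20], 0, 0],
    [[0, 0, -25], 0, 0],
    [[0, 0, -20], 0, 0]
  ]
}}

```text
time: 4.88
tool_pos: [0.6319, -0.2379, 0.0615]
eef_rot: [[-0.053, -0.999, -0.001], [-0.999, 0.053, 0.001], [-0.0, 0.001, -1.0]]
contact_force: [-0.4, 1.1, -1.1]
finger_gap: 0.0394
grasp_force: 30.6
```

>>> {"name": "arm_command", "arguments": {
  "rows": [
    [[0, 0, -10], 0, 0],
    [[0, 0, -6], 0, 0],
    [[0, 0, -3], 0, 0],
    [[0, 0, 0], 0, 0],
    [[0, 0, 0], 0, 0]
  ]
}}

```text
time: 5.3
tool_pos: [0.6334, -0.2369, 0.0455]
eef_rot: [[-0.051, -0.999, 0.002], [-0.999, 0.051, -0.0], [0.0, -0.002, -1.0]]
contact_force: [0.2, -0.1, -1.4]
finger_gap: 0.0395
grasp_force: 30.5
```

>>> {"name": "arm_command", "arguments": {
  "rows": [
    [[0, 0, -2], 0, 0],
    [[0, 0, -2], 0, 0],
    [[0, 0, -1], 0, 0],
    [[0, 0, 0], 0, 0],
    [[0, 0, 0], 0, 0]
  ]
}}

```text
time: 5.72
tool_pos: [0.6329, -0.2369, 0.0396]
eef_rot: [[-0.051, -0.999, 0.001], [-0.999, 0.051, -0.0], [0.0, -0.001, -1.0]]
contact_force: [-0.0, 0.5, 0.0]
finger_gap: 0.0395
grasp_force: 30.6
```

>>> {"name": "arm_command", "arguments": {
  "rows": [
    [[0, 0, -1], 0, 0],
    [[0, 0, -1], 0, 0],
    [[0, 0, 0], 0, 0],
    [[0, 0, 0], 0, 0],
    [[0, 0, 0], 0, 0]
  ]
}}

```text
time: 6.13
tool_pos: [0.6329, -0.2369, 0.0395]
eef_rot: [[-0.05, -0.999, 0.001], [-0.999, 0.05, -0.0], [0.0, -0.001, -1.0]]
contact_force: [-5.7, 3.4, 14.7]
finger_gap: 0.0393
grasp_force: 32.4
```

>>> {"name": "arm_command", "arguments": {
  "rows": [
    [[0, 0, 0], 0, 0.6],
    [[0, 0, 0], 0, 1],
    [[0, 0, 0], 0, 1],
    [[0, 0, 0], 0, 1],
    [[0, 0, 5], 0, 1]
  ]
}}

```text
time: 6.55
tool_pos: [0.6319, -0.2369, 0.0412]
eef_rot: [[-0.051, -0.999, -0.002], [-0.999, 0.051, 0.0], [-0.0, 0.002, -1.0]]
contact_force: [-0.5, 0.2, 0.1]
finger_gap: 0.0853
grasp_force: 0.0
```

>>> {"name": "arm_command", "arguments": {
  "rows": [
    [[0, 0, 20], 0, 1],
    [[0, 0, 35], 0, 1],
    [[-5, 12, 30], -6, 1],
    [[-10, 24, 5], -7, 1],
    [[-11, 25, 0], -7, 1]
  ]
}}

```text
time: 6.97
tool_pos: [0.6082, -0.1762, 0.1355]
eef_rot: [[-0.396, -0.918, 0.005], [-0.918, 0.396, -0.001], [-0.002, -0.005, -1.0]]
contact_force: [-0.4, 1.0, -0.3]
finger_gap: 0.0853
grasp_force: 0.0
```

>>> {"name": "arm_command", "arguments": {
  "rows": [
    [[-11, 25, 0], -7, 1],
    [[-11, 25, 0], -7, 1],
    [[-11, 25, 0], -7, 1],
    [[-11, 25, 0], -7, 1],
    [[-11, 25, 0], -7, 1]
  ]
}}

```text
time: 7.38
tool_pos: [0.5511, -0.0499, 0.1326]
eef_rot: [[-0.851, -0.526, 0.0], [-0.526, 0.851, 0.0], [-0.0, -0.0, -1.0]]
contact_force: [-0.1, 0.6, 0.5]
finger_gap: 0.0855
grasp_force: 0.0
```

>>> {"name": "arm_command", "arguments": {
  "rows": [
    [[-11, 25, 0], -7, 1],
    [[-11, 25, 0], -7, 1],
    [[-10, 25, 0], -7, 1],
    [[-6, 14, 0], 0, 1],
    [[0, 0, 0], 0, 1]
  ]
}}

```text
time: 7.8
tool_pos: [0.5129, 0.0402, 0.1329]
eef_rot: [[-0.981, -0.194, 0.001], [-0.194, 0.981, 0.0], [-0.001, 0.0, -1.0]]
contact_force: [-0.7, -0.3, -0.3]
finger_gap: 0.0856
grasp_force: 0.0
```

```bash
cat >> h.py <<'E'
def roi(img,col,box,amin=25):
    m=np.zeros(img.shape[:2],np.uint8);x0,y0,x1,y1=box
    m[y0:y1,x0:x1]=hsvmask(img,col)[y0:y1,x0:x1]
    n,l,s,c=cv2.connectedComponentsWithStats(m)
    return np.isin(l,[i for i in range(1,n) if s[i,4]>=amin])
def st():
    s=r.get_state();print(s["time"],s["tool_pos"]*1000,"yaw y",np.degrees(np.arctan2(s["eef_rot"][1,1],s["eef_rot"][0,1])),s["joints"])
E
python3 - <<'E'
from h import *
st(); img=r.capture("wrist");c=r.get_calibration("wrist")
cv2.imwrite("pics/w3.png",img[:,:,::-1])
t=r.capture("top");cv2.imwrite("pics/t3.png",t[100:290,200:520][:,:,::-1].repeat(2,0).repeat(2,1))
E
```

```text
7.8 [512.93263201  40.18140437 132.86860871] yaw y 101.18128820659365 [ 4.60060300e-01  2.15018117e-01 -5.03990074e-01 -2.30549431e-04
 -8.51013026e-01 -1.83555455e+00]
```

View pics/w3.png

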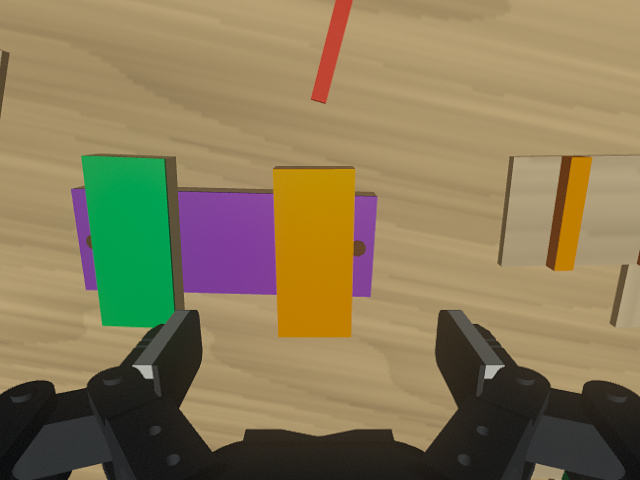

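View pics/t3.png

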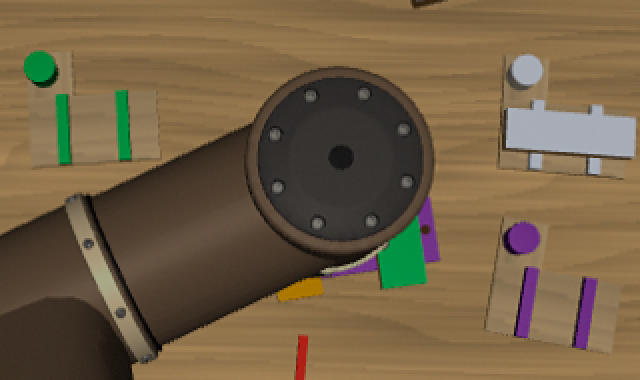

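The white strip is on the white rest at (570,133) in the top crop. The orange board is centred between the jaws. Picking it.

>>> {"name": "arm_command", "arguments": {
  "rows": [
    [[1, -1, -28], 0, 1],
    [[0, 0, -28], 0, 1],
    [[0, 0, -18], 0, 1],
    [[0, 0, -12], 0, 1],
    [[0, 0, -5], 0, 1]
  ]
}}

```text
time: 8.32
tool_pos: [0.5139, 0.0357, 0.0393]
eef_rot: [[-0.982, -0.191, -0.003], [-0.191, 0.982, -0.001], [0.003, -0.001, -1.0]]
contact_force: [-0.2, -1.3, -0.3]
finger_gap: 0.0852
grasp_force: 0.0
```

>>> {"name": "arm_command", "arguments": {
  "rows": [
    [[0, 0, 0], 0, 0.6],
    [[0, 0, 0], 0, 0.3],
    [[0, 0, 0], 0, 0.1],
    [[0, 0, 0], 0, 0],
    [[0, 0, 0], 0, 0]
  ]
}}

```text
time: 8.73
tool_pos: [0.5155, 0.0372, 0.0424]
eef_rot: [[-0.981, -0.192, 0.002], [-0.192, 0.981, 0.001], [-0.002, 0.0, -1.0]]
contact_force: [0.3, -1.6, 4.0]
finger_gap: 0.0434
grasp_force: 31.4
```

>>> {"name": "arm_command", "arguments": {
  "rows": [
    [[0, 0, 0], 0, 0],
    [[0, 0, 5], 0, 0],
    [[0, 0, 15], 0, 0],
    [[0, 0, 20], 0, 0],
    [[0, 0, 20], 0, 0]
  ]
}}

```text
time: 9.15
tool_pos: [0.514, 0.0369, 0.1019]
eef_rot: [[-0.981, -0.192, -0.001], [-0.192, 0.981, -0.0], [0.002, -0.0, -1.0]]
contact_force: [1.3, 0.3, -1.2]
finger_gap: 0.0435
grasp_force: 30.8
```

>>> {"name": "arm_command", "arguments": {
  "rows": [
    [[0, 0, 20], 0, 0],
    [[0, 0, 10], 0, 0],
    [[0, 0, 0], 0, 0],
    [[0, 0, 0], 0, 0],
    [[0, 0, 0], 0, 0]
  ]
}}

```text
time: 9.57
tool_pos: [0.5139, 0.0369, 0.1303]
eef_rot: [[-0.981, -0.192, -0.001], [-0.192, 0.981, -0.0], [0.001, 0.0, -1.0]]
contact_force: [0.3, 0.0, -0.9]
finger_gap: 0.0432
grasp_force: 30.8
```

Run:
```python
from h import *
st(); img=r.capture("wrist")
cv2.imwrite("pics/w4.png",img[:,:,::-1])
```

```text
9.5667 [513.93876793  36.88594074 130.32689065] yaw y 101.06083218038135 [ 4.52762102e-01  2.20488284e-01 -5.03644986e-01 -5.60211685e-04
 -8.48046506e-01 -1.83013961e+00]
```

View pics/w4.png

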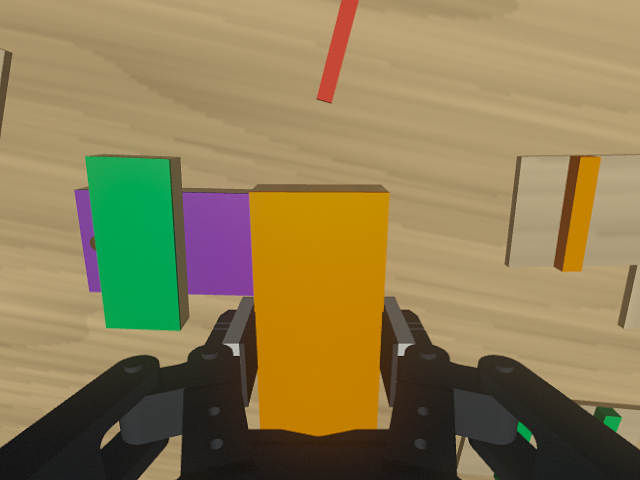

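Orange is held cleanly. Taking it to the orange rest with a +91° turn.

>>> {"name": "arm_command", "arguments": {
  "rows": [
    [[-2, 7, 0], 4, 0],
    [[-4, 14, 0], 7, 0],
    [[-4, 14, 0], 7, 0],
    [[-4, 14, 0], 7, 0],
    [[-4, 14, 0], 7, 0]
  ]
}}

```text
time: 10.03
tool_pos: [0.4959, 0.1003, 0.13]
eef_rot: [[-0.727, -0.687, -0.002], [-0.687, 0.727, -0.001], [0.002, 0.001, -1.0]]
contact_force: [-0.7, -0.5, -0.8]
finger_gap: 0.0434
grasp_force: 30.9
```

>>> {"name": "arm_command", "arguments": {
  "rows": [
    [[-4, 14, 0], 7, 0],
    [[-4, 14, 0], 7, 0],
    [[-4, 14, 0], 7, 0],
    [[-4, 14, 0], 7, 0],
    [[-4, 14, 0], 7, 0]
  ]
}}

```text
time: 10.45
tool_pos: [0.4759, 0.1703, 0.13]
eef_rot: [[-0.201, -0.98, -0.002], [-0.98, 0.201, -0.001], [0.002, 0.002, -1.0]]
contact_force: [-0.4, 0.1, -1.7]
finger_gap: 0.0429
grasp_force: 30.9
```

>>> {"name": "arm_command", "arguments": {
  "rows": [
    [[-5, 15, 0], 7, 0],
    [[-5, 15, 0], 7, 0],
    [[-5, 10, 0], 6, 0],
    [[-3, 7.5, 0], 4, 0],
    [[0, 0, 0], 0, 0]
  ]
}}

```text
time: 10.87
tool_pos: [0.4579, 0.2183, 0.1301]
eef_rot: [[0.214, -0.977, -0.001], [-0.977, -0.214, -0.001], [0.001, 0.002, -1.0]]
contact_force: [0.3, -0.4, -0.9]
finger_gap: 0.0434
grasp_force: 30.8
```

>>> {"name": "arm_command", "arguments": {
  "rows": [
    [[0, 0, -10], 0, 0],
    [[0, 0, -25], 0, 0],
    [[0, 0, -25], 0, 0],
    [[0, 0, -15], 0, 0],
    [[0, 0, -8], 0, 0]
  ]
}}

```text
time: 11.28
tool_pos: [0.4574, 0.2156, 0.0452]
eef_rot: [[0.206, -0.979, -0.003], [-0.979, -0.206, -0.003], [0.002, 0.004, -1.0]]
contact_force: [-0.5, 0.3, -0.9]
finger_gap: 0.0437
grasp_force: 30.8
```

>>> {"name": "arm_command", "arguments": {
  "rows": [
    [[0, 0, 0], 0, 0],
    [[0, 0, 0], 0, 0],
    [[0, 0, 0], 0, 0],
    [[0, 0, 0], 0, 0],
    [[0, 0, 0], 0, 0]
  ]
}}

```text
time: 11.7
tool_pos: [0.4592, 0.218, 0.0492]
eef_rot: [[0.209, -0.978, 0.001], [-0.978, -0.209, 0.001], [-0.001, -0.002, -1.0]]
contact_force: [0.1, -0.9, -0.5]
finger_gap: 0.0437
grasp_force: 30.8
```

```bash
python3 -c "
from h import *
st()"
```

```text
11.7 [459.15888136 217.95232327  49.22809225] yaw y -167.93421030272148 [ 8.30195802e-01  3.25516382e-01 -6.03275992e-01  1.40201867e-04
 -6.40123361e-01 -6.19719603e-01]
```

>>> {"name": "arm_command", "arguments": {
  "rows": [
    [[0, 0, -3], 0, 0],
    [[0, 0, -3], 0, 0],
    [[0, 0, -1], 0, 0],
    [[0, 0, 0], 0, 0],
    [[0, 0, 0], 0, 0]
  ]
}}

```text
time: 12.12
tool_pos: [0.4586, 0.2175, 0.0412]
eef_rot: [[0.209, -0.978, -0.0], [-0.978, -0.209, -0.0], [0.0, 0.0, -1.0]]
contact_force: [-0.1, -0.6, -1.7]
finger_gap: 0.0431
grasp_force: 30.8
```

>>> {"name": "arm_command", "arguments": {
  "rows": [
    [[0, 0, -1], 0, 0],
    [[0, 0, 0], 0, 0],
    [[0, 0, -0.5], 0, 0],
    [[0, 0, 0], 0, 0],
    [[0, 0, 0], 0, 0]
  ]
}}

```text
time: 12.53
tool_pos: [0.4588, 0.2176, 0.0404]
eef_rot: [[0.209, -0.978, 0.0], [-0.978, -0.209, 0.0], [-0.0, -0.0, -1.0]]
contact_force: [-2.6, -0.3, 7.3]
finger_gap: 0.0433
grasp_force: 31.8
```

>>> {"name": "arm_command", "arguments": {
  "rows": [
    [[0, 0, 0], 0, 0.6],
    [[0, 0, 0], 0, 1],
    [[0, 0, 0], 0, 1],
    [[0, 0, 0], 0, 1],
    [[0, 0, 5], 0, 1]
  ]
}}

```text
time: 12.95
tool_pos: [0.4582, 0.2171, 0.0441]
eef_rot: [[0.209, -0.978, -0.001], [-0.978, -0.209, -0.001], [0.001, 0.001, -1.0]]
contact_force: [-0.8, -0.1, -0.1]
finger_gap: 0.0856
grasp_force: 0.0
```

>>> {"name": "arm_command", "arguments": {
  "rows": [
    [[0, 0, 20], 0, 1],
    [[0, 0, 35], 0, 1],
    [[4, -8, 28], -2, 1],
    [[5, -21, 4], -7, 1],
    [[5, -21, 0], -7, 1]
  ]
}}

```text
time: 13.37
tool_pos: [0.4741, 0.1684, 0.1348]
eef_rot: [[-0.072, -0.997, 0.004], [-0.997, 0.072, 0.003], [-0.004, -0.004, -1.0]]
contact_force: [1.2, -0.1, -0.8]
finger_gap: 0.0852
grasp_force: 0.0
```

>>> {"name": "arm_command", "arguments": {
  "rows": [
    [[5, -21, 0], -7, 1],
    [[5, -21, 0], -7, 1],
    [[5, -21, 0], -7, 1],
    [[5, -21, 0], -7, 1],
    [[5, -21, 0], -7, 1]
  ]
}}

```text
time: 13.78
tool_pos: [0.4978, 0.0615, 0.1322]
eef_rot: [[-0.633, -0.774, 0.0], [-0.774, 0.633, 0.0], [-0.0, -0.0, -1.0]]
contact_force: [0.1, 0.3, 0.1]
finger_gap: 0.0855
grasp_force: 0.0
```

>>> {"name": "arm_command", "arguments": {
  "rows": [
    [[5, -21, 0], -7, 1],
    [[5, -21, 0], -7, 1],
    [[5, -21, 0], -7, 1],
    [[5, -21, 0], -7, 1],
    [[5, -21, 0], -7, 1]
  ]
}}

```text
time: 14.2
tool_pos: [0.5228, -0.0435, 0.1322]
eef_rot: [[-0.963, -0.271, 0.0], [-0.271, 0.963, 0.0], [-0.0, 0.0, -1.0]]
contact_force: [0.2, 0.2, 0.1]
finger_gap: 0.0856
grasp_force: 0.0
```

>>> {"name": "arm_command", "arguments": {
  "rows": [
    [[5, -21, 0], -7, 1],
    [[0, 0, 0], 0, 1],
    [[0, 0, 0], 0, 1],
    [[0, 0, 0], 0, 1],
    [[0, 0, 0], 0, 1]
  ]
}}

```text
time: 14.62
tool_pos: [0.5276, -0.063, 0.1319]
eef_rot: [[-0.987, -0.159, 0.0], [-0.159, 0.987, 0.0], [-0.0, 0.0, -1.0]]
contact_force: [-0.6, -0.1, -0.3]
finger_gap: 0.0854
grasp_force: 0.0
```

Run:
```python
from h import *
st(); img=r.capture("wrist");c=r.get_calibration("wrist")
for col,z in(("green",.036),("purple",.018)):
    m=roi(img,col,(0,0,640,480),2000); v,u=np.nonzero(m)
    print(col,rect("wrist",m,z,c),u.min(),u.max(),v.min(),v.max())
```

```text
14.6167 [527.58616093 -62.97872301 131.93538553] yaw y 99.17092527171368 [ 2.50456034e-01  2.42168214e-01 -4.68985810e-01 -9.94293030e-05
 -8.59549074e-01 -1.66112462e+00]
green [527.  -64.2  99.1  43.6   8.9] 275 356 168 336
purple [512.9 -64.  287.9 118.2  80.3] 67 551 38 300
```

>>> {"name": "arm_command", "arguments": {
  "rows": [
    [[0, 0, -28], 0, 1],
    [[0, 0, -28], 0, 1],
    [[0, 0, -18], 0, 1],
    [[0, 0, -11], 0, 1],
    [[0, 0, -5], 0, 1]
  ]
}}

```text
time: 15.08
tool_pos: [0.5266, -0.0629, 0.0401]
eef_rot: [[-0.987, -0.159, -0.003], [-0.159, 0.987, -0.001], [0.003, -0.0, -1.0]]
contact_force: [-0.1, -0.1, 0.3]
finger_gap: 0.0856
grasp_force: 0.0
```

>>> {"name": "arm_command", "arguments": {
  "rows": [
    [[0, 0, 0], 0, 0.6],
    [[0, 0, 0], 0, 0.3],
    [[0, 0, 0], 0, 0.1],
    [[0, 0, 0], 0, 0],
    [[0, 0, 0], 0, 0]
  ]
}}

```text
time: 15.5
tool_pos: [0.5285, -0.0632, 0.043]
eef_rot: [[-0.987, -0.158, 0.002], [-0.158, 0.987, 0.0], [-0.002, 0.0, -1.0]]
contact_force: [-0.8, 1.6, 5.7]
finger_gap: 0.0435
grasp_force: 31.6
```

>>> {"name": "arm_command", "arguments": {
  "rows": [
    [[0, 0, 0], 0, 0],
    [[0, 0, 5], 0, 0],
    [[0, 0, 15], 0, 0],
    [[0, 0, 20], 0, 0],
    [[0, 0, 20], 0, 0]
  ]
}}

```text
time: 15.92
tool_pos: [0.5271, -0.0636, 0.1025]
eef_rot: [[-0.988, -0.158, -0.001], [-0.158, 0.988, -0.0], [0.001, 0.0, -1.0]]
contact_force: [0.5, 0.4, 0.1]
finger_gap: 0.0435
grasp_force: 30.9
```

>>> {"name": "arm_command", "arguments": {
  "rows": [
    [[0, 0, 20], 0, 0],
    [[0, 0, 10], 0, 0],
    [[0, 0, 0], 0, 0],
    [[0, 0, 0], 0, 0],
    [[0, 0, 0], 0, 0]
  ]
}}

```text
time: 16.33
tool_pos: [0.5269, -0.0635, 0.1308]
eef_rot: [[-0.988, -0.157, -0.001], [-0.157, 0.988, 0.0], [0.001, 0.0, -1.0]]
contact_force: [-0.3, 0.3, -0.6]
finger_gap: 0.0432
grasp_force: 30.9
```

Run:
```python
from h import *
st(); img=r.capture("wrist");c=r.get_calibration("wrist")
m=roi(img,"green",(0,0,640,480),2000); v,u=np.nonzero(m); print(len(u),u.min(),u.max(),v.min(),v.max())
```

```text
16.3333 [526.94192485 -63.54883743 130.84473437] yaw y 99.05503758985401 [ 2.49454958e-01  2.43399056e-01 -4.70196142e-01 -4.89087627e-04
 -8.58553206e-01 -1.66189101e+00]
30585 249 388 193 436
```

>>> {"name": "arm_command", "arguments": {
  "rows": [
    [[4, 12, 0], 4, 0],
    [[8, 23, 0], 6.5, 0],
    [[8, 23, 0], 6.5, 0],
    [[8, 23, 0], 6.5, 0],
    [[8, 23, 0], 6.5, 0]
  ]
}}

```text
time: 16.8
tool_pos: [0.5633, 0.0413, 0.1304]
eef_rot: [[-0.773, -0.634, -0.002], [-0.634, 0.773, -0.001], [0.002, 0.001, -1.0]]
contact_force: [-0.1, -0.4, -0.3]
finger_gap: 0.0437
grasp_force: 30.9
```

>>> {"name": "arm_command", "arguments": {
  "rows": [
    [[8, 23, 0], 6.5, 0],
    [[8, 23, 0], 6.5, 0],
    [[8, 23, 0], 6.5, 0],
    [[8, 23, 0], 6.5, 0],
    [[8, 23, 0], 6.5, 0]
  ]
}}

```text
time: 17.22
tool_pos: [0.6033, 0.1564, 0.1301]
eef_rot: [[-0.311, -0.95, -0.002], [-0.95, 0.311, -0.001], [0.002, 0.002, -1.0]]
contact_force: [0.1, -0.9, 0.1]
finger_gap: 0.0431
grasp_force: 30.9
```

>>> {"name": "arm_command", "arguments": {
  "rows": [
    [[8, 23, 0], 6.5, 0],
    [[8, 23, 0], 6.5, 0],
    [[8, 23, 0], 6.5, 0],
    [[5.5, 13, 0], 3, 0],
    [[0, 0, 0], 0, 0]
  ]
}}

```text
time: 17.63
tool_pos: [0.6336, 0.2399, 0.1296]
eef_rot: [[0.076, -0.997, -0.001], [-0.997, -0.076, -0.001], [0.001, 0.002, -1.0]]
contact_force: [1.0, 0.2, -0.6]
finger_gap: 0.0434
grasp_force: 30.9
```

>>> {"name": "arm_command", "arguments": {
  "rows": [
    [[0, 0, -10], 0, 0],
    [[0, 0, -25], 0, 0],
    [[0, 0, -25], 0, 0],
    [[0, 0, -15], 0, 0],
    [[0, 0, -8], 0, 0]
  ]
}}

```text
time: 18.05
tool_pos: [0.631, 0.2354, 0.0447]
eef_rot: [[0.069, -0.998, -0.005], [-0.998, -0.069, -0.003], [0.003, 0.005, -1.0]]
contact_force: [-0.4, 0.7, -0.8]
finger_gap: 0.0431
grasp_force: 30.9
```

>>> {"name": "arm_command", "arguments": {
  "rows": [
    [[0, 0, 0], 0, 0],
    [[0, 0, 0], 0, 0],
    [[0, 0, 0], 0, 0],
    [[0, 0, 0], 0, 0],
    [[0, 0, 0], 0, 0]
  ]
}}

```text
time: 18.47
tool_pos: [0.6338, 0.2379, 0.0501]
eef_rot: [[0.071, -0.997, 0.002], [-0.997, -0.071, 0.001], [-0.001, -0.002, -1.0]]
contact_force: [-0.5, 0.3, -0.3]
finger_gap: 0.0434
grasp_force: 30.9
```

```bash
python3 -c "
from h import *
st()"
```

```text
18.4667 [633.76146845 237.86426774  50.05473231] yaw y -175.93140674332975 [ 6.46375690e-01  5.40444836e-01 -2.10487242e-01  1.27395972e-04
 -8.17819108e-01 -5.75451448e-01]
```

>>> {"name": "arm_command", "arguments": {
  "rows": [
    [[0, 0, -3], 0, 0],
    [[0, 0, -3], 0, 0],
    [[0, 0, -1], 0, 0],
    [[0, 0, 0], 0, 0],
    [[0, 0, 0], 0, 0]
  ]
}}

```text
time: 18.88
tool_pos: [0.6331, 0.2375, 0.0416]
eef_rot: [[0.071, -0.997, -0.0], [-0.997, -0.071, -0.0], [0.0, 0.0, -1.0]]
contact_force: [-0.0, -0.6, -0.4]
finger_gap: 0.0434
grasp_force: 30.9
```

>>> {"name": "arm_command", "arguments": {
  "rows": [
    [[0, 0, -1], 0, 0],
    [[0, 0, 0], 0, 0],
    [[0, 0, -0.5], 0, 0],
    [[0, 0, 0], 0, 0],
    [[0, 0, 0], 0, 0]
  ]
}}

```text
time: 19.3
tool_pos: [0.6334, 0.2376, 0.041]
eef_rot: [[0.071, -0.997, 0.001], [-0.997, -0.071, 0.0], [-0.0, -0.001, -1.0]]
contact_force: [-1.1, -1.3, 5.2]
finger_gap: 0.0435
grasp_force: 31.5
```

>>> {"name": "arm_command", "arguments": {
  "rows": [
    [[0, 0, 0], 0, 0.6],
    [[0, 0, 0], 0, 1],
    [[0, 0, 0], 0, 1],
    [[0, 0, 0], 0, 1],
    [[0, 0, 5], 0, 1]
  ]
}}

```text
time: 19.72
tool_pos: [0.6326, 0.2372, 0.0443]
eef_rot: [[0.071, -0.997, -0.002], [-0.997, -0.071, -0.001], [0.001, 0.002, -1.0]]
contact_force: [0.1, 0.0, 0.2]
finger_gap: 0.0855
grasp_force: 0.0
```

>>> {"name": "arm_command", "arguments": {
  "rows": [
    [[0, 0, 20], 0, 1],
    [[0, 0, 35], 0, 1],
    [[-6, -13, 28], 0.5, 1],
    [[-14, -32, 4], 1, 1],
    [[-14, -32, 0], 1, 1]
  ]
}}

```text
time: 20.13
tool_pos: [0.6004, 0.1613, 0.1352]
eef_rot: [[0.117, -0.993, 0.005], [-0.993, -0.117, 0.002], [-0.002, -0.005, -1.0]]
contact_force: [-0.1, -0.0, -0.7]
finger_gap: 0.0851
grasp_force: 0.0
```

>>> {"name": "arm_command", "arguments": {
  "rows": [
    [[-14, -32, 0], 1, 1],
    [[-14, -32, 0], 1, 1],
    [[-14, -32, 0], 1, 1],
    [[-14, -32, 0], 0, 1],
    [[-14, -32, 0], 0, 1]
  ]
}}

```text
time: 20.55
tool_pos: [0.5283, -0.0008, 0.1328]
eef_rot: [[0.167, -0.986, 0.001], [-0.986, -0.167, 0.0], [-0.0, -0.001, -1.0]]
contact_force: [0.5, -0.4, 0.0]
finger_gap: 0.0854
grasp_force: 0.0
```

>>> {"name": "arm_command", "arguments": {
  "rows": [
    [[-7, -15, 0], 0, 1],
    [[0, 0, 0], 0, 1],
    [[0, 0, 0], 0, 1],
    [[0, 0, 0], 0, 1],
    [[0, 0, 0], 0, 1]
  ]
}}

```text
time: 20.97
tool_pos: [0.5229, -0.0137, 0.1325]
eef_rot: [[0.167, -0.986, 0.001], [-0.986, -0.167, 0.0], [-0.0, -0.001, -1.0]]
contact_force: [0.0, -0.7, -0.6]
finger_gap: 0.0856
grasp_force: 0.0
```

Run:
```python
from h import *
st(); img=r.capture("wrist");c=r.get_calibration("wrist")
m=roi(img,"purple",(150,60,500,470),2000); print(rect("wrist",m,.018,c))
cv2.imwrite("pics/w5.png",img[:,:,::-1])
```

```text
20.9667 [522.88404369 -13.68861619 132.47839869] yaw y -170.3820194277586 [ 3.49328087e-01  2.28658462e-01 -4.86438089e-01  1.04944788e-04
 -8.55103190e-01 -1.81531484e-01]
[521.7 -15.4 178.3  63.3 -80.4]
```

View pics/w5.png

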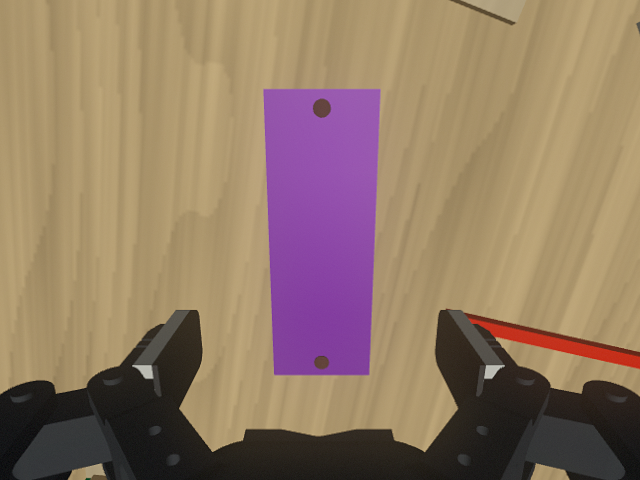

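The purple board is centred between the jaws (322,232), with its dots at (321,107) and (321,362). Picking it.

>>> {"name": "arm_command", "arguments": {
  "rows": [
    [[-1, -1, -28], 0, 1],
    [[0, 0, -30], 0, 1],
    [[0, 0, -26], 0, 1],
    [[0, 0, -16], 0, 1],
    [[0, 0, -8], 0, 1]
  ],
  "newtons": 40
}}

```text
time: 21.43
tool_pos: [0.5202, -0.0151, 0.0218]
eef_rot: [[0.167, -0.986, -0.004], [-0.986, -0.167, -0.001], [0.001, 0.004, -1.0]]
contact_force: [-0.6, 0.9, 1.0]
finger_gap: 0.0854
grasp_force: 0.0
```

>>> {"name": "arm_command", "arguments": {
  "rows": [
    [[0, 0, 0], 0, 0.85],
    [[0, 0, 0], 0, 0.6],
    [[0, 0, 0], 0, 0.3],
    [[0, 0, 0], 0, 0],
    [[0, 0, 0], 0, 0]
  ]
}}

```text
time: 21.85
tool_pos: [0.5218, -0.0152, 0.0253]
eef_rot: [[0.166, -0.986, 0.002], [-0.986, -0.166, 0.001], [-0.0, -0.002, -1.0]]
contact_force: [-0.6, 1.1, -1.0]
finger_gap: 0.0629
grasp_force: 45.3
```

>>> {"name": "arm_command", "arguments": {
  "rows": [
    [[0, 0, 0], 0, 0],
    [[0, 0, 5], 0, 0],
    [[0, 0, 15], 0, 0],
    [[0, 0, 20], 0, 0],
    [[0, 0, 20], 0, 0]
  ]
}}

```text
time: 22.27
tool_pos: [0.5208, -0.0156, 0.0851]
eef_rot: [[0.166, -0.986, -0.001], [-0.986, -0.166, -0.0], [0.0, 0.001, -1.0]]
contact_force: [0.2, 0.2, -1.7]
finger_gap: 0.0628
grasp_force: 45.3
```

>>> {"name": "arm_command", "arguments": {
  "rows": [
    [[0, 0, 20], 0, 0],
    [[0, 0, 10], 0, 0],
    [[0, 0, 0], 0, 0],
    [[0, 0, 0], 0, 0],
    [[0, 0, 0], 0, 0]
  ]
}}

```text
time: 22.68
tool_pos: [0.5204, -0.0156, 0.1133]
eef_rot: [[0.166, -0.986, -0.001], [-0.986, -0.166, -0.0], [-0.0, 0.001, -1.0]]
contact_force: [-0.4, 0.0, -2.0]
finger_gap: 0.0628
grasp_force: 45.3
```

Run:
```python
from h import *
st(); img=r.capture("wrist")
m=roi(img,"purple",(150,0,500,470),2000); v,u=np.nonzero(m); print(len(u),u.min(),u.max(),v.min(),v.max())
```

```text
22.6833 [520.43036932 -15.62094764 113.3349542 ] yaw y -170.44586031625857 [ 3.46998128e-01  2.50484099e-01 -5.11120581e-01 -4.91238359e-04
 -8.10561596e-01 -1.79908255e-01]
75784 208 429 59 463
```

>>> {"name": "arm_command", "arguments": {
  "rows": [
    [[-4, -14, 0], -1.2, 0],
    [[-7.5, -26, 0], -2.3, 0],
    [[-7.5, -26, 0], -2.3, 0],
    [[-7.5, -26, 0], -2.3, 0],
    [[-7.5, -26, 0], -2.3, 0]
  ]
}}

```text
time: 23.15
tool_pos: [0.4859, -0.1348, 0.1132]
eef_rot: [[-0.017, -1.0, -0.002], [-1.0, 0.017, -0.0], [0.0, 0.002, -1.0]]
contact_force: [-0.1, 0.7, -1.4]
finger_gap: 0.0628
grasp_force: 45.3
```

>>> {"name": "arm_command", "arguments": {
  "rows": [
    [[-7.5, -26, 0], -2.3, 0],
    [[-7.5, -26, 0], -2.3, 0],
    [[-7.5, -26, 0], -2.3, 0],
    [[-3.5, -14, 0], -1.4, 0],
    [[0, 0, 0], 0, 0]
  ]
}}

```text
time: 23.57
tool_pos: [0.4593, -0.2279, 0.113]
eef_rot: [[-0.163, -0.987, -0.003], [-0.987, 0.163, 0.0], [0.0, 0.003, -1.0]]
contact_force: [0.1, -0.2, -1.1]
finger_gap: 0.0629
grasp_force: 45.3
```

>>> {"name": "arm_command", "arguments": {
  "rows": [
    [[0, 0, -10], 0, 0],
    [[0, 0, -20], 0, 0],
    [[0, 0, -20], 0, 0],
    [[0, 0, -10], 0, 0],
    [[0, 0, -4], 0, 0]
  ]
}}

```text
time: 23.98
tool_pos: [0.4597, -0.2248, 0.0478]
eef_rot: [[-0.158, -0.987, -0.004], [-0.987, 0.158, 0.001], [0.0, 0.004, -1.0]]
contact_force: [0.1, -0.1, -1.5]
finger_gap: 0.0627
grasp_force: 45.2
```

>>> {"name": "arm_command", "arguments": {
  "rows": [
    [[0, 0, 0], 0, 0],
    [[0, 0, 0], 0, 0],
    [[0, 0, 0], 0, 0],
    [[0, 0, 0], 0, 0],
    [[0, 0, 0], 0, 0]
  ]
}}

```text
time: 24.4
tool_pos: [0.4617, -0.2255, 0.0511]
eef_rot: [[-0.158, -0.987, 0.002], [-0.987, 0.158, -0.0], [-0.0, -0.002, -1.0]]
contact_force: [0.1, 0.2, -1.4]
finger_gap: 0.0629
grasp_force: 45.2
```

```bash
python3 -c "
from h import *
st()"
```

```text
24.4 [ 461.71976118 -225.45179101   51.08083919] yaw y 170.88624959933318 [-7.16477694e-02  3.29958829e-01 -5.89105546e-01  9.71205020e-05
 -6.50194168e-01 -8.74943836e-02]
```

>>> {"name": "arm_command", "arguments": {
  "rows": [
    [[0, 0, -3], 0, 0],
    [[0, 0, -3], 0, 0],
    [[0, 0, -2], 0, 0],
    [[0, 0, 0], 0, 0],
    [[0, 0, 0], 0, 0]
  ]
}}

```text
time: 24.82
tool_pos: [0.461, -0.2255, 0.042]
eef_rot: [[-0.159, -0.987, -0.001], [-0.987, 0.159, 0.0], [0.0, 0.001, -1.0]]
contact_force: [-0.2, -0.0, -1.7]
finger_gap: 0.063
grasp_force: 45.3
```

>>> {"name": "arm_command", "arguments": {
  "rows": [
    [[0, 0, -1], 0, 0],
    [[0, 0, 0], 0, 0],
    [[0, 0, -0.5], 0, 0],
    [[0, 0, 0], 0, 0],
    [[0, 0, 0], 0, 0]
  ]
}}

```text
time: 25.23
tool_pos: [0.4612, -0.2254, 0.0408]
eef_rot: [[-0.159, -0.987, -0.0], [-0.987, 0.159, 0.0], [-0.0, 0.0, -1.0]]
contact_force: [-0.4, -0.3, -0.3]
finger_gap: 0.0628
grasp_force: 45.3
```

>>> {"name": "arm_command", "arguments": {
  "rows": [
    [[0, 0, -0.7], 0, 0],
    [[0, 0, 0], 0, 0],
    [[0, 0, 0], 0, 0],
    [[0, 0, 0], 0, 0],
    [[0, 0, 0], 0, 0]
  ]
}}

```text
time: 25.65
tool_pos: [0.4613, -0.2254, 0.0407]
eef_rot: [[-0.158, -0.987, 0.0], [-0.987, 0.158, -0.0], [0.0, -0.0, -1.0]]
contact_force: [-2.0, 2.0, 6.4]
finger_gap: 0.0628
grasp_force: 46.2
```

>>> {"name": "arm_command", "arguments": {
  "rows": [
    [[0, 0, 0], 0, 0.9],
    [[0, 0, 0], 0, 1],
    [[0, 0, 0], 0, 1],
    [[0, 0, 0], 0, 1],
    [[0, 0, 5], 0, 1]
  ]
}}

```text
time: 26.07
tool_pos: [0.4606, -0.2254, 0.0445]
eef_rot: [[-0.159, -0.987, -0.002], [-0.987, 0.159, 0.0], [0.0, 0.002, -1.0]]
contact_force: [-0.2, 0.9, 0.6]
finger_gap: 0.0853
grasp_force: 0.0
```

>>> {"name": "arm_command", "arguments": {
  "rows": [
    [[0, 0, 20], 0, 1],
    [[0, 0, 35], 0, 1],
    [[0, 0, 35], 0, 1],
    [[0, 0, 35], 0, 1],
    [[-20, -15, 20], 0, 1]
  ]
}}

```text
time: 26.48
tool_pos: [0.4447, -0.2402, 0.1946]
eef_rot: [[-0.156, -0.988, 0.006], [-0.988, 0.156, -0.002], [0.001, -0.006, -1.0]]
contact_force: [1.4, -0.7, 1.0]
finger_gap: 0.0853
grasp_force: 0.0
```

>>> {"name": "arm_command", "arguments": {
  "rows": [
    [[-28, -22, 0], 0, 1],
    [[-28, -22, 0], 0, 1],
    [[-28, -22, 0], 0, 1],
    [[-28, -22, 0], 0, 1],
    [[-28, -22, 0], 0, 1]
  ]
}}

```text
time: 26.9
tool_pos: [0.2997, -0.3511, 0.1907]
eef_rot: [[-0.158, -0.987, 0.001], [-0.987, 0.158, -0.0], [0.0, -0.001, -1.0]]
contact_force: [1.4, -0.3, -0.1]
finger_gap: 0.0853
grasp_force: 0.0
```

Run:
```python
from h import *
st(); img=r.capture("top")
cv2.imwrite("pics/t9.png",img[:,:,::-1])
for col,box,z,a in (("green",(205,140,300,195),.034,100),("orange",(205,235,298,290),.034,100),("white",(440,145,530,195),.034,300),("purple",(430,222,530,290),.034,100)):
    print(col,rect("top",roi(img,col,box,a),z))
```

```text
26.9 [ 299.73961834 -351.05479609  190.72687831] yaw y 170.9109167847553 [-4.35582341e-01  5.97439215e-02 -5.36428238e-01  1.11352343e-05
 -9.73681786e-01  2.76941536e-01]
green [637.1 237.1  99.6  51.6 -85.3]
orange [456.9 216.3  99.   68.3 -77.5]
white [ 638.3 -236.5  129.5   49.5   87.3]
purple [ 459.5 -224.1  181.2   69.    80.9]
```

View pics/t9.png

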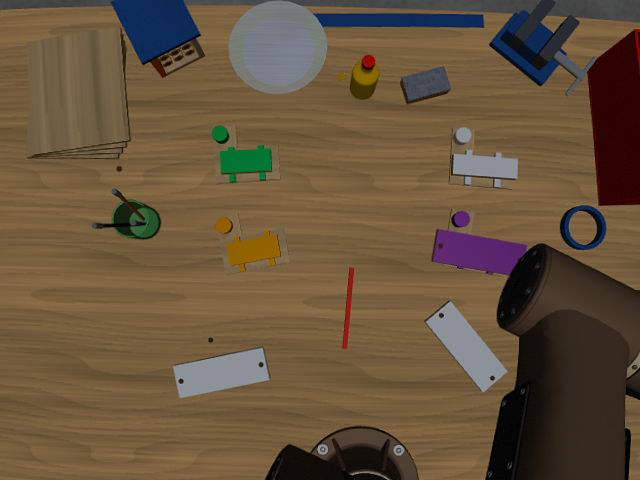

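The top view shows all four parts on their own rests: green (246,160), orange (254,249), white (485,166), purple (480,251). The bottle and jar have not moved.

```bash
python3 -c "
from cell import r
print(r.hand_in())"
```

```text
the job is handed in; nothing more can be done
None
```

All four parts lie on the drying rests of their own colour and are released; the glue bottle, brush jar and white look-alikes were left alone, and the job was handed in at about 27 s (no verdict was returned).

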